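# Tap the jammed kiln props out of the jar

## Task

Two kiln props are stuck in the neck of the tilted stoneware jar. Set the plywood tray flat on the table under the jar's mouth, then tap the side of the jar until both props slide out and drop into the tray. Do not touch the props, and leave the other things on the table where they are.

Things in the scene. Friction and masses are not known exactly. Their poses are not given: they have to be found in the camera images.
- stand: wooden base plate (160 x 190 x 22 mm) of the jar's stand, fixed to the table. Origin on the table surface under the jar's upright swivel axis; +y points the way the jar's mouth faces (seen from above), x is across the jar, z up. The plate reaches 80 mm in front of the origin along y and 110 mm behind it
- jar (a joint): swivel of the jar with its cradle about the upright axis through the stand's origin, rad, 0 = straight, positive anticlockwise from above, stops at +-0.2. A spring (5 N m/rad) brings it back, with a few swings after a tap. Quick knocks (0.1 to 0.25 m/s) make each prop creep some 3 to 20 mm; usually 3 to 10 are needed, and one prop may come before the other. Slow pushing frees nothing
- jar_mouth (a point): centre of the jar's mouth, 151 mm in front of the swivel axis and 160 mm above the table. Square stoneware jar tilted mouth down, axis 27 deg below level: body 120 long, 110 wide, 100 across; neck 70 long, 68 wide, 40 high outside, 56 x 28 mm inside, rim 4 mm proud; lowest edge of the rim 138 mm above the table, highest point of the jar (rear) 291 mm
- jar_near (a point): a good spot to tap, on the flat side wall of the jar body that looks to the stand's -x (towards the robot): 87 mm in front of the swivel axis, 55 mm from the middle plane, 231 mm above the table; the wall is upright, square to the stand's x, and ends 18 mm above the spot, so low fingers leave little room for the gripper's body. Knock up to 10 mm past the wall's rest position, then back off
- jar_far (a point): the same on the other side wall, which looks to the stand's +x; either side may be tapped
- drop (a point): point on the table, fixed to the stand, 45 mm beyond the mouth along the stand's +y: the props come down within about 60 mm of it. A good place for the middle of the tray
- prop_a: kiln prop, fired clay, square bar 20 x 20 x 100 mm, 80 g, origin at its centre, long axis y. Starts in the neck on the stand's -x side, lying on the neck's lower wall, with about 23 mm of it sticking out of the mouth; it falls out when its centre has come about 30 mm further. The arm must not touch it, and held by friction it does not come out by itself
- prop_b: the other stuck kiln prop, the same, on the stand's +x side of the neck
- tray: loose open plywood tray, 150 (x) x 180 (y) x 42 mm high outside, walls and floor 8 mm thick, about 0.45 kg; origin at the centre of its underside, z up. It can be pinched by a wall from above and slid along the table
- spare_prop: bystander: a third, identical prop lying loose on the table beside the stand (origin: centre of its underside). To be left where it is
- bisque_bowl: bystander: bowl, 100 across x 55 mm. To be left where it is
- slip_cup: bystander: cup, 72 across x 85 mm. To be left where it is
- test_tile: bystander: tile, 70 x 90 x 9 mm. To be left where it is
- rib: bystander: wooden rib, 55 x 110 x 8 mm. To be left where it is
Things that resemble listed ones, but are neither listed nor needed, are in the scene too. There is more than one size of the tray; the job needs the larger.

How it is judged (in metres and radians):
On the way:
1. the tray stands under the mouth while both props are still in the neck (horizontal distance between drop and tray below 0.08 m and height (world z) of tray below 0.008 m and distance between each of prop_a, prop_b and jar_mouth below 0.06 m), for 0.2 s.
At the end, for the whole second after the job is handed in: Both props lie at rest in the tray (their centres between its walls and below 60 mm over its underside), the tray stands flat on the table, and the jar has swung back to within 0.04 rad of straight (x of prop_a in the frame of tray between -0.07 and 0.07 m and y of prop_a in the frame of tray between -0.085 and 0.085 m and z of prop_a in the frame of tray between 0 and 0.06 m and linear speed of each of prop_a, prop_b, tray below 0.03 m/s and x of prop_b in the frame of tray between -0.07 and 0.07 m and y of prop_b in the frame of tray between -0.085 and 0.085 m and z of prop_b in the frame of tray between 0 and 0.06 m and height (world z) of tray below 0.008 m and angle between tray's own z axis and vertical below 0.06 rad and value of joint jar between -0.04 and 0.04 rad); the robot touches nothing.
It fails at once if the arm or gripper touches a prop that was in the jar (contact force between any of the arm, the fingers and prop_a above 0.5 N or contact force between any of the arm, the fingers and prop_b above 0.5 N).
It fails at once if a bystander is moved by more than 30 mm (distance of any of spare_prop, bisque_bowl, slip_cup, test_tile, rib from where it was at the start of the episode above 0.03 m).
It also fails if it takes over 61 s, if anything falls off the work surface, if the arm or the gripper's body presses on something with over 40 N, if the wrist force passes 120 N, or if a joint passes its speed limit or range.

## Robot

A 6-joint arm with a two-finger parallel gripper is mounted at the origin on the work surface. World frame = base frame: x ahead of the robot, y to its left, z up, the work surface at z = 0. Lengths are in mm, angles in degrees, forces in N, time in s.
With the tool pointing down it reaches from about 350 to 850 mm from the base axis. Payload 8.1 kg.
Tool frame: the origin (TCP) lies midway between the tips of the shut fingers; the grasp point (between the pads) lies 19 mm behind it; z points along the fingers, y is the direction in which the jaws open and shut (so a half turn about z gives the same grasp; the last joint's range is limited). The gripper opens to 85 mm and grips with 20 to 120 N. Pads are 22 mm wide; open, the fingers measure 114 mm over their backs; the gripper's body (76 mm by 85 mm) begins 54 mm behind the grasp point. The pads swing forward as they close: fully open they stand 13 mm farther back than shut.
Start: joints at [-69.465, 7.471, 85.268, -0, 87.261, -4.893], TCP at [257.644, -541.871, 231.292] pointing down, gripper open.
Joint ranges: [-169.43, 169.43], [-51.17, 129.36], [1.28, 143.12], [-76.62, 256.62], [0, 156.53], [-152.29, 152.29]. Speed limits (degrees/s): [136.94, 136.94, 159.86, 180, 180, 180].

## Interface

Orientations are given as [roll, pitch, yaw] about the fixed x, y, z axes, in that order (R = Rz(yaw) Ry(pitch) Rx(roll)).
In Python, from bench import r gives the robot as it stands.
- The arm moves only by the shell command python3 -m jog 'ROWS' [FORCE]. ROWS is JSON, a list of rows, each a list of 5 numbers: the shift along the tool's x, y, z in m, then the turn about the tool's z in rad, then the opening, from 0 (shut) to 1 (fully open). A call has 1 to 20 rows; each row is the pose to reach, as a shift and turn from the pose measured when the call began, along the tool's axes at that moment; what a row does not reach only later rows make up. A row lasts 1/10 s, in which the tool goes at most 50 mm and 8.59 degrees, less where a joint would pass 70% of its speed; a pose out of reach is approached as far as the arm can. A call with a gripper value outside its range is refused whole. The fingers move at their own pace and stop on an object; FORCE is the grip in N (left out, the last holds). Time passes only in rows, so rows that repeat a pose let the fingers close. It gives the time, the measured TCP pose, the force and the opening at its end, in the units of the state.
- r.sense(): the state, without advancing time (a new reading comes with each control period).
- r.snapshot(name): name is "scene" or "side" or "wrist"; returns a dict with "pixels" (384x512x3 uint8, red, green, blue), "K" (3x3 intrinsics, pixels), "R" (3x3) and "t" (3): a world point X has camera coordinates R X + t. Camera axes: x right, y down, z forward; pixel columns grow to the right and rows downward; lengths in mm; the calibration is good to about 2 mm. A picture is of the moment at which its call begins. There is no depth.
- r.hand_in(): hands the job in, once; it reports no verdict.
The state is a dict: "time": time; "joint_pos": joint angles; "qd": joint speeds; "joint_efforts": joint torques, N m; "tool_pos": TCP position; "tcp_rot": TCP orientation; "ft_force": force on the tool from outside, world axes, zero at the start; "wrist_torque": the same for the moment, N m; "finger_gap": finger opening in mm.
Only numpy, scipy, OpenCV 4.12 (cv2) and the standard library are available. Lean on these libraries where they do the work, as an engineer would, in place of code of your own. Each camera call takes 0.05 s, during which the arm holds its last target.

## Working session

There is one attempt and no reset: what is moved stays moved. The work goes in short steps, Python scripts to look and compute and a shell command to move; the robot and the scene stay as the last step left them, time stands still between calls to the robot, and variables do not carry over. Pictures are saved under pics/ and viewed, and the job is handed in when it is done.

```bash
ls; mkdir -p pics
python3 - <<'E'
from bench import r
import cv2
print(r.sense())
for n in ["scene","side","wrist"]:
    s=r.snapshot(n); cv2.imwrite(f"pics/{n}0.png",s["pixels"][:,:,::-1]); print(n,s["K"],s["R"],s["t"])
E
```

```text
pics
{'time': 0.0, 'joint_pos': array([-6.94652759e+01,  7.51524326e+00,  8.53297714e+01,  2.47947724e-03,
        8.72629456e+01, -4.89336468e+00]), 'qd': array([ 0.0175669 , -0.00270378,  0.11882503, -0.0139392 ,  0.05028851,
       -0.05690955]), 'joint_efforts': array([-1.93467545e-04, -5.69389451e+01, -5.00553775e+01, -1.15123203e-04,
        1.46446333e-02,  4.65098663e-05]), 'tool_pos': array([ 257.46103267, -541.33315895,  230.23832467]), 'tcp_rot': array([-1.79892644e+02, -1.16765651e-02,  2.54279571e+01]), 'ft_force': array([ 0.3855258 , -0.867713  ,  0.31114024]), 'wrist_torque': array([ 0.02111981,  0.01964582, -0.0209006 ]), 'finger_gap': 85.35308385343743}
scene [[370.00577676   0.         259.63697227]
 [  0.         370.00577676 197.22820683]
 [  0.           0.           1.        ]] [[-0.1569507   0.98750406 -0.01421985]
 [ 0.60453204  0.08467676 -0.79206746]
 [-0.78096574 -0.13291189 -0.61026793]] [ 136.05212836 -173.51715726 1629.77984415]
side [[479.31290746   0.         257.13104788]
 [  0.         479.31290746 198.84235585]
 [  0.           0.           1.        ]] [[ 0.85835268 -0.51305638  0.00195624]
 [-0.3583766  -0.60229038 -0.71331095]
 [ 0.36714696  0.61157129 -0.70084496]] [-451.36238261  263.98011481 1435.94978456]
wrist [[271.31645335   0.         256.28558738]
 [  0.         271.31645335 192.16173717]
 [  0.           0.           1.        ]] [[ 0.42832528 -0.90362014 -0.00284556]
 [-0.85654257 -0.40700922  0.31729848]
 [-0.28787547 -0.13346962 -0.94832145]] [-598.27686447  -40.44319282  380.78923568]
```

View pics/scene0.png

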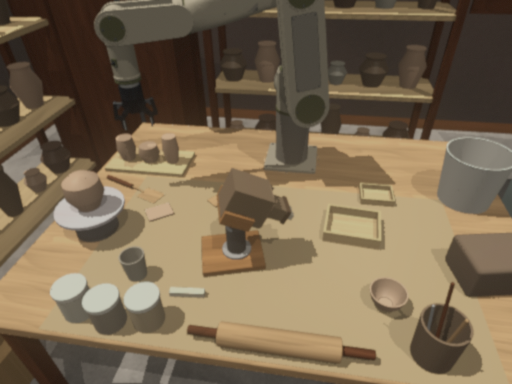

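View pics/side0.png

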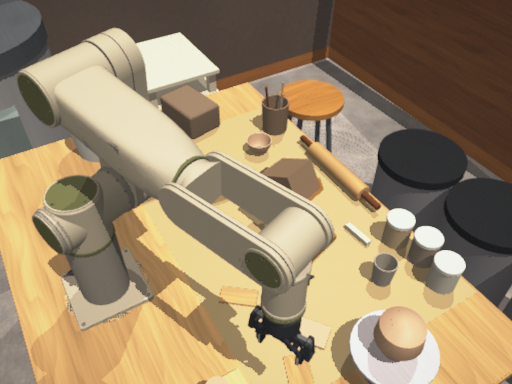

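View pics/wrist0.png

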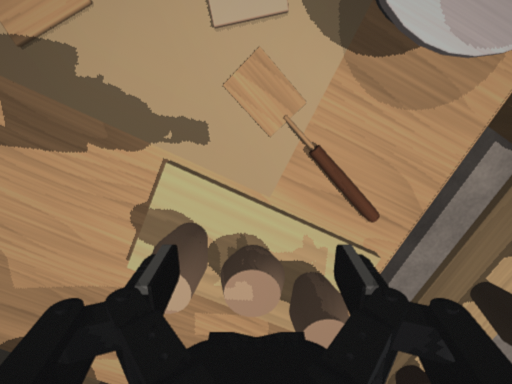

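The scene view shows the stand plate at about (233,253), the jar's mouth at about (285,210) facing right, the large tray at (352,225), the small one at (377,194), the bowl at (388,293) and the spare prop at (187,292). I'll enlarge the scene to get exact corners.

Run:
```python
import cv2
s=cv2.imread("pics/scene0.png")
cv2.imwrite("pics/c1.png",cv2.resize(s[160:290,190:320],None,fx=4.6,fy=4.6,interpolation=cv2.INTER_CUBIC))
cv2.imwrite("pics/c2.png",cv2.resize(s[175:320,310:420],None,fx=4,fy=4,interpolation=cv2.INTER_CUBIC))
```

```text
(no output)
```

View pics/c1.png

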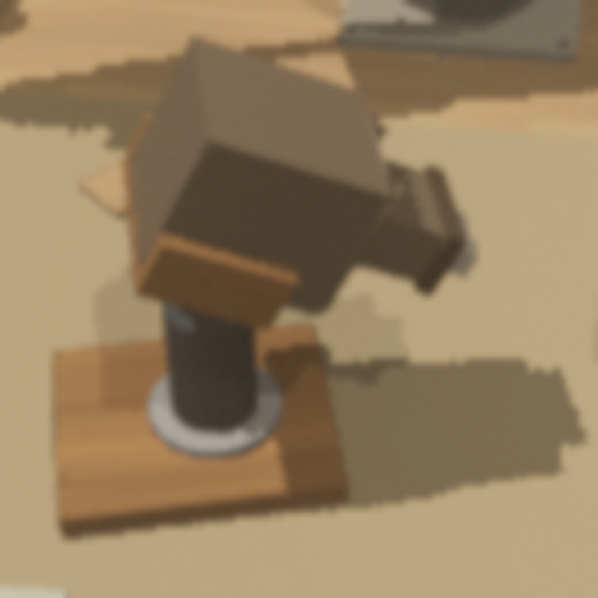

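View pics/c2.png

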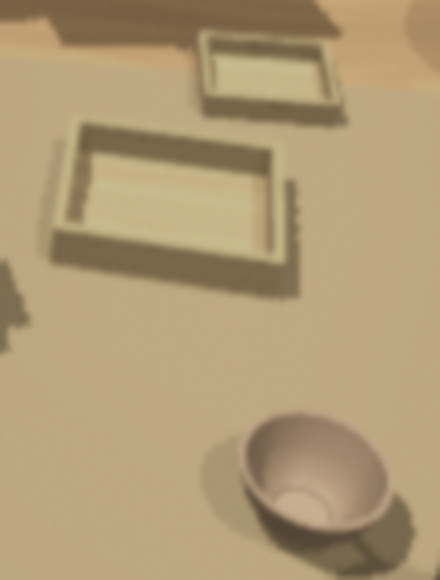

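The crops give clear plate corners at c1 (53,352), (318,325), (347,490), (62,522) and large-tray rim corners at c2 (75,117), (287,145), (285,265), (52,232). I'll cast rays onto z=22 and z=42.

```bash
cat > h.py <<'E'
import numpy as np
def ray(s,uv,z):
    K,R,t=map(np.array,(s["K"],s["R"],s["t"]))
    d=R.T@np.linalg.inv(K)@np.array([uv[0],uv[1],1.]); c=-R.T@t
    return c+d*(z-c[2])/d[2]
def proj(s,X):
    p=s["K"]@(s["R"]@np.array(X)+s["t"]); return p[:2]/p[2]
E
cat > a.py <<'E'
from bench import r
import numpy as np, pickle
from h import *
s=r.snapshot("scene")
up=lambda p,f,o:((p[0]+.5)/f-.5+o[0],(p[1]+.5)/f-.5+o[1])
np.set_printoptions(precision=1,suppress=True)
P=np.array([ray(s,up(p,4.6,(190,160)),22) for p in [(53,352),(318,325),(347,490),(62,522)]])
print("plate",P, [np.linalg.norm(P[i]-P[i-1]) for i in range(4)])
T=np.array([ray(s,up(p,4,(310,175)),42) for p in [(75,117),(287,145),(285,265),(52,232)]])
print("tray",T,[np.linalg.norm(T[i]-T[i-1]) for i in range(4)],T.mean(0))
S=np.array([ray(s,up(p,4,(310,175)),25) for p in [(202,30),(328,43),(342,110),(205,103)]])
print("small",S)
print("bowl",ray(s,up((315,470),4,(310,175)),55))
print("edge y dirs",[np.degrees(np.arctan2(*( (b-a)[[0,1]]*[-1,1]))) for a,b in [(P[0],P[1]),(P[3],P[2])]],[np.degrees(np.arctan2((b-a)[1],(b-a)[0])) for a,b in [(P[0],P[3]),(P[1],P[2])]])
print("tray dirs",[np.degrees(np.arctan2(*( (b-a)[[0,1]]*[-1,1]))) for a,b in [(T[0],T[1]),(T[3],T[2])]],[np.degrees(np.arctan2((b-a)[1],(b-a)[0])) for a,b in [(T[0],T[3]),(T[1],T[2])]])
E
python3 a.py
```

```text
plate [[ 560.4 -242.3   22. ]
 [ 505.8  -60.1   22. ]
 [ 658.4  -16.5   22. ]
 [ 711.3 -192.6   22. ]] [np.float64(158.8777578581071), np.float64(190.19986765320394), np.float64(158.65448531597212), np.float64(183.86288403560982)]
tray [[357.7 164.8  42. ]
 [371.2 344.5  42. ]
 [521.1 328.4  42. ]
 [509.1 148.3  42. ]] [np.float64(152.2932255083178), np.float64(180.17350953247265), np.float64(150.79922313794128), np.float64(180.4641896501867)] [439.8 246.5  42. ]
small [[182.9 285.9  25. ]
 [188.4 403.2  25. ]
 [292.5 403.2  25. ]
 [299.1 282.3  25. ]]
bowl [730.4 325.3  55. ]
edge y dirs [np.float64(16.675484124284804), np.float64(16.730530763106866)] [np.float64(18.239979522239395), np.float64(15.953426529387336)]
tray dirs [np.float64(-4.299462245099065), np.float64(-3.8278026865285684)] [np.float64(-6.199703654009623), np.float64(-6.110359542391505)]
```

Sizes check out: plate 159×187 mm (160×190 given), tray 151×180 mm. The stand origin is about (605,-113) with yaw 16.8°, so drop is about (548,74). The tray is centred at (440,246) with yaw -5°. I'll pinch its far (+y) wall at about (447,332), moving there via a waypoint on the robot's side of the jar.

```bash
python3 -m jog '[[0.05,-0.05,-0.05,-0.15,0.7],[0.1,-0.1,-0.07,-0.3,0.7],[0.15,-0.148,-0.07,-0.45,0.7],[0.2,-0.197,-0.07,-0.6,0.7],[0.25,-0.246,-0.07,-0.75,0.7],[0.297,-0.292,-0.07,-0.9,0.7],[0.297,-0.292,-0.07,-1.05,0.7],[0.297,-0.292,-0.07,-1.2,0.7],[0.297,-0.292,-0.07,-1.3,0.7],[0.32,-0.34,-0.07,-1.45,0.7],[0.35,-0.38,-0.07,-1.6,0.7],[0.37,-0.42,-0.07,-1.75,0.7],[0.4,-0.46,-0.07,-1.9,0.7],[0.42,-0.5,-0.06,-2.05,0.7],[0.45,-0.54,-0.04,-2.2,0.7],[0.47,-0.58,-0.02,-2.35,0.7],[0.5,-0.63,0,-2.5,0.7],[0.52,-0.67,0.04,-2.6,0.7],[0.546,-0.711,0.08,-2.61,0.7],[0.546,-0.711,0.11,-2.61,0.7]]'
```

```text
time: 2.2
tool_pos: [445.7, 334.0, 131.0]
tcp_rot: [179.8, 0.2, 175.1]
ft_force: [0.2, -0.5, 0.1]
finger_gap: 60.1
```

Run:
```python
from bench import r
import cv2
for n in ["wrist","scene"]:
    s=r.snapshot(n); cv2.imwrite(f"pics/{n}1.png",s["pixels"][:,:,::-1])
print(r.sense()["tool_pos"],r.sense()["joint_pos"])
from h import *
for p in [(447.4,332.2,42),(521,328,42),(371,344,42)]: print(proj(s,p),proj(r.snapshot("wrist"),p))
```

```text
[440.0727158  330.56372036 122.15438677] [ 31.50360578   5.01522316  99.55765585   0.11002281  76.12103341
 -53.66188938]
[379.84051784 225.29006557] [258.85487205 208.93943354]
[380.73621084 240.83054372] [261.20942446 276.14695626]
[381.23151752 210.82647252] [265.20635635 112.42817459]
```

View pics/wrist1.png

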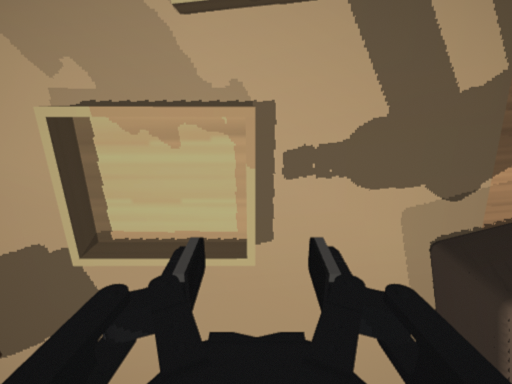

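View pics/scene1.png

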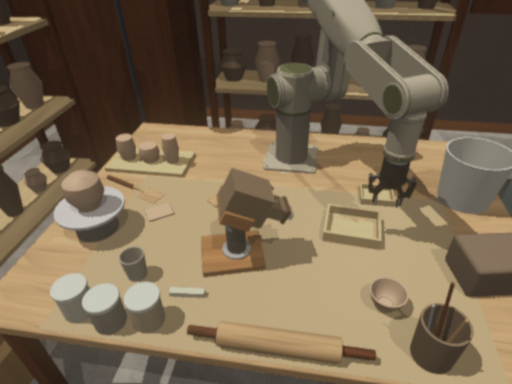

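The wrist view shows the tray's far wall as a vertical band at u≈245–256, rows 108–263, about 5 px off my prediction. I'll remeasure it with the arm at rest.

Run:
```python
from bench import r
import cv2
from h import *
s=r.snapshot("wrist"); im=s["pixels"]; cv2.imwrite("pics/w2.png",cv2.resize(im[90:280,20:290,::-1],None,fx=2.9,fy=2.9,interpolation=cv2.INTER_CUBIC))
np.save("/tmp/w2.npy",np.array([s["K"],s["R"],np.diag(s["t"])]))
print(r.sense()["tool_pos"],r.sense()["tcp_rot"])
```

```text
[445.98770522 330.30517287 132.30426225] [1.79865900e+02 1.01893837e-01 1.74939223e+02]
```

View pics/w2.png

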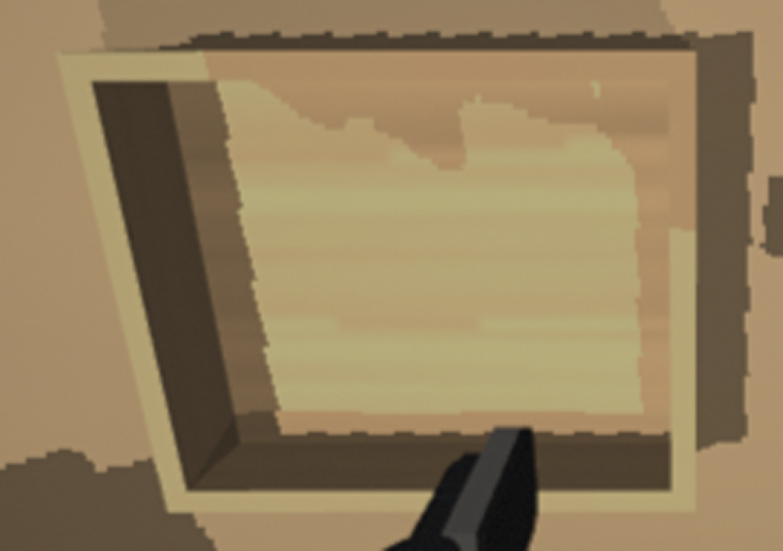

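Rim corners in the crop: (57,52), (697,50), (697,513), (168,513).

Run:
```python
from bench import r
from h import *
np.set_printoptions(precision=1,suppress=True)
K,R,t=np.load("/tmp/w2.npy"); s=dict(K=K,R=R,t=np.diag(t))
T=np.array([ray(s,((p[0]+.5)/2.9-.5+20,(p[1]+.5)/2.9-.5+90),42) for p in [(57,52),(697,50),(697,513),(168,513)]])
print(T,[np.linalg.norm(T[i]-T[i-1]) for i in range(4)],T.mean(0),(T[1]+T[2])/2, -R.T@np.diag(t))
for i in range(4): r.snapshot("scene"); q=r.sense(); print(q["time"],q["tool_pos"],q["joint_pos"])
```

```text
[[352.8 162.1  42. ]
 [368.2 340.6  42. ]
 [518.  328.   42. ]
 [501.9 148.8  42. ]] [np.float64(149.67135271944312), np.float64(179.15140041496116), np.float64(150.39518803729914), np.float64(179.86811161446266)] [435.2 244.9  42. ] [443.1 334.3  42. ] [364.  337.6 272.9]
2.55 [446.4 330.4 132.9] [ 31.2   4.3  99.2   0.1  76.3 -53.7]
2.6 [446.5 330.4 133.1] [ 31.2   4.2  99.2   0.1  76.3 -53.7]
2.65 [446.4 330.4 132.9] [ 31.2   4.3  99.2   0.1  76.3 -53.7]
2.7 [446.2 330.3 132.6] [ 31.2   4.3  99.2   0.1  76.3 -53.7]
```

```bash
python3 -m jog '[[0.002,0.001,0.04,0,0.6],[0.002,0.001,0.08,0,0.6],[0.002,0.001,0.105,0,0.6],[0.002,0.001,0.117,0,0.6],[0.002,0.001,0.117,0,0.6],[0.002,0.001,0.117,0,0.6]]' 60
```

```text
time: 3.3
tool_pos: [445.9, 332.3, 17.3]
tcp_rot: [179.7, 0.3, 174.9]
ft_force: [-0.0, 0.7, -0.2]
finger_gap: 51.1
```

```bash
python3 -m jog '[[0,0,0,0,0.3],[0,0,0,0,0],[0,0,0,0,0],[0,0,0,0,0],[0,0,0,0,0]]' 60
python3 - <<'E'
from bench import r
import cv2
s=r.snapshot("wrist"); cv2.imwrite("pics/w3.png",s["pixels"][:,:,::-1])
E
```

```text
time: 3.8
tool_pos: [446.9, 332.7, 18.9]
tcp_rot: [179.7, 0.4, 174.9]
ft_force: [-0.2, -2.7, 7.8]
finger_gap: 7.1
```

View pics/w3.png

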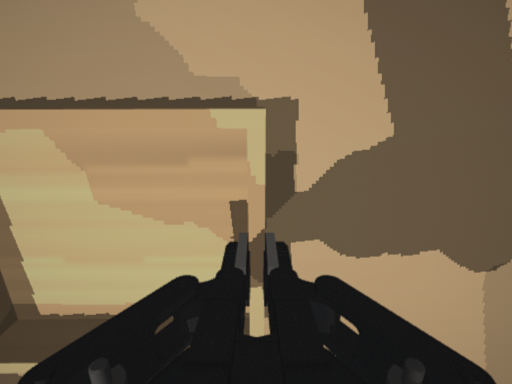

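The tray wall is pinched (gap 7 mm). Now I'll slide it so its centre comes to about (546,79), turned to line up with the stand.

```bash
python3 -m jog '[[-0.003,-0.006,0,-0.01,0],[-0.01,-0.018,0,-0.04,0],[-0.018,-0.032,0,-0.07,0],[-0.026,-0.047,0,-0.105,0],[-0.034,-0.062,0,-0.14,0],[-0.042,-0.077,0,-0.175,0],[-0.05,-0.092,0,-0.21,0],[-0.059,-0.107,0,-0.245,0],[-0.068,-0.122,0,-0.28,0],[-0.076,-0.137,0,-0.315,0],[-0.084,-0.15,0,-0.35,0],[-0.0895,-0.159,0,-0.37,0],[-0.0915,-0.163,0,-0.38,0],[-0.0915,-0.163,0,-0.38,0],[-0.0915,-0.163,0,-0.38,0],[-0.0915,-0.163,0,-0.38,0]]' 60
python3 - <<'E'
from bench import r
import cv2
print(r.sense()["tool_pos"])
for n in ["wrist","scene"]:
    s=r.snapshot(n); cv2.imwrite(f"pics/{n}4.png",s["pixels"][:,:,::-1])
E
```

```text
time: 5.45
tool_pos: [523.8, 162.0, 18.9]
tcp_rot: [179.9, 0.5, -163.3]
ft_force: [0.8, -4.2, 3.9]
finger_gap: 6.8
[523.8495053  162.00269231  18.8572696 ]
```

View pics/scene4.png

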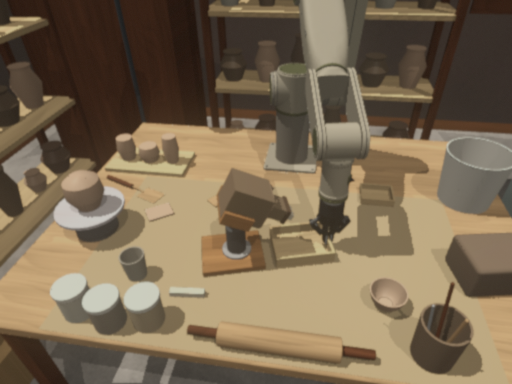

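View pics/wrist4.png

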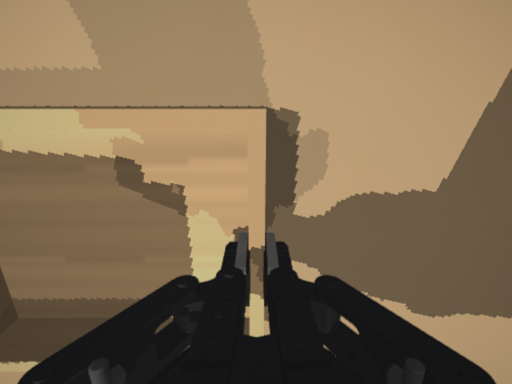

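The tray, at (303,243) in the scene view, now lies under the mouth and still in the same grip. I'll release it, lift and check.

```bash
python3 -m jog '[[0,0,0,0,0.25],[0,0,0,0,0.4],[0,0,0,0,0.4],[0,0,-0.03,0,0.4],[0,0,-0.07,0,0.4],[0,0,-0.11,0,0.4],[0,0,-0.15,0,0.2],[0,0.0,-0.2,0,0],[0.02,0,-0.24,0,0],[0.06,0,-0.26,0,0],[0.1,0,-0.26,0,0],[0.12,0,-0.26,0,0]]'
python3 - <<'E'
from bench import r
import cv2
s=r.snapshot("scene"); cv2.imwrite(f"pics/scene5.png",cv2.resize(s["pixels"][160:300,190:370,::-1],None,fx=4.4,fy=4.4,interpolation=cv2.INTER_CUBIC))
print(r.sense()["tool_pos"],r.sense()["joint_pos"])
E
```

```text
time: 6.75
tool_pos: [405.2, 126.5, 278.7]
tcp_rot: [179.9, 0.6, -163.3]
ft_force: [0.1, -0.4, -0.7]
finger_gap: -0.1
[403.75544837 126.08652669 278.38240862] [ 10.23684474 -22.27081326 107.6171538    0.17715939  94.17522696
 -96.46498715]
```

View pics/scene5.png

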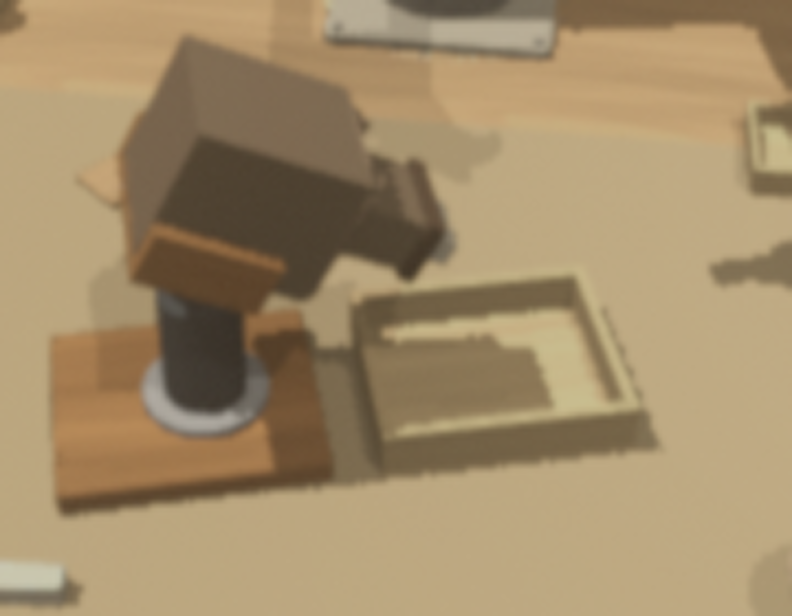

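Run:
```python
from bench import r
from h import *
np.set_printoptions(precision=1,suppress=True)
s=r.snapshot("scene")
T=np.array([ray(s,((p[0]+.5)/4.4-.5+190,(p[1]+.5)/4.4-.5+160),42) for p in [(352,302),(580,270),(645,408),(383,440)]])
P=np.array([ray(s,((p[0]+.5)/4.4-.5+190,(p[1]+.5)/4.4-.5+160),22) for p in [(50,338),(300,312),(332,470),(58,500)]])
print(T,T.mean(0)); print(P,P.mean(0))
a=np.radians(16.8);x=np.array([np.cos(a),np.sin(a)]);y=np.array([-np.sin(a),np.cos(a)]);o=np.array([604.7,-113.5])
print("drop",o+196*y)
W=lambda p:[*(o+p[0]*x+p[1]*y),p[2]]
c=lambda p:(proj(s,W(p))-[190,160])*4.4
for p in [(-55,111.3,236.3),(55,111.3,236.3),(0,151,160),(-55,87,231),(55,4.4,290.8),(-55,4.4,290.8)]: print(p,np.array(W(p)),c(p))
q=r.sense();print(q["time"],q["tool_pos"],q["tcp_rot"])
```

```text
[[512.6 -22.7  42. ]
 [452.8 143.1  42. ]
 [590.7 190.9  42. ]
 [645.8  16.6  42. ]] [550.5  82.   42. ]
[[ 561.8 -242.4   22. ]
 [ 507.5  -63.    22. ]
 [ 659.5  -16.2   22. ]
 [ 712.  -193.2   22. ]] [ 610.2 -128.7   22. ]
drop [548.   74.1]
(-55, 111.3, 236.3) [519.9 -22.8 236.3] [349.3  91.1]
(55, 111.3, 236.3) [625.2   8.9 236.3] [377.3 193.3]
(0, 151, 160) [561.1  31.1 160. ] [420.5 225.9]
(-55, 87, 231) [526.9 -46.1 231. ] [313.2 100.9]
(55, 4.4, 290.8) [656.1 -93.4 290.8] [198.2 137.9]
(-55, 4.4, 290.8) [ 550.8 -125.2  290.8] [183.9  36.1]
6.85 [405.3 126.5 278.3] [ 179.9    0.6 -163.3]
```

The measurements agree. The tray centre is (550,82), 8 mm from drop, and the projected jar corners fall within about 1 px of the image. Next I'll go to a stand-off 35 mm from the near wall.

```bash
python3 -m jog '[[0,-0.04,0,0,0],[0,-0.08,0,0,0],[0,-0.12,0.01,0,0],[0,-0.16,0.03,0,0],[-0.01,-0.19,0.05,0,0],[-0.021,-0.2,0.05,0,0],[-0.021,-0.2,0.05,0,0],[-0.021,-0.2,0.05,0,0]]'
python3 - <<'E'
from bench import r
import cv2
for n in ["wrist","side"]:
    s=r.snapshot(n); cv2.imwrite(f"pics/{n}6.png",s["pixels"][:,:,::-1])
print(r.sense()["tool_pos"])
E
```

```text
time: 7.65
tool_pos: [483.4, -58.5, 227.8]
tcp_rot: [179.8, 0.5, -163.3]
ft_force: [-0.6, 0.2, 0.1]
finger_gap: 0.1
[483.32261686 -58.10968983 228.40070583]
```

View pics/wrist6.png

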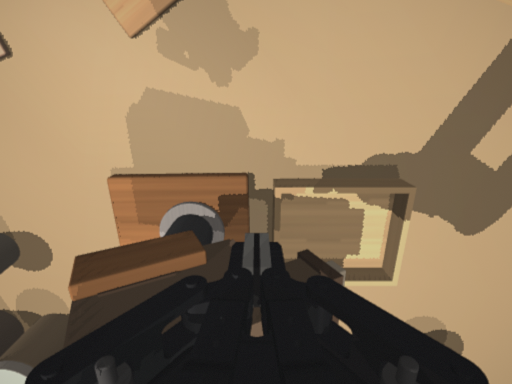

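View pics/side6.png

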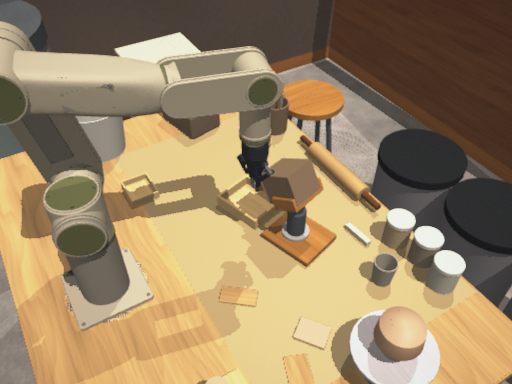

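The finger stands beside the jar's near wall, at stand coordinates (-100, 88). First tap at about 0.2 m/s.

```bash
python3 -m jog '[[-0.01,0,0,0,0],[-0.026,0,0,0,0],[-0.043,0,0,0,0],[-0.025,0,0,0,0],[0,0,0,0,0],[0,0,0,0,0],[0,0,0,0,0]]'
cat > look.py <<'E'
import sys
from bench import r
import cv2
s=r.snapshot("scene"); cv2.imwrite(f"pics/{sys.argv[1]}.png",cv2.resize(s["pixels"][180:280,230:350,::-1],None,fx=6,fy=6,interpolation=cv2.INTER_CUBIC))
q=r.sense(); print(q["time"],q["tool_pos"])
E
python3 look.py t1
```

```text
time: 8.45
tool_pos: [483.9, -57.6, 229.0]
tcp_rot: [179.9, 0.7, -163.2]
ft_force: [0.5, 0.2, 0.8]
finger_gap: -0.0
8.5 [484.10047721 -57.63732856 229.05164974]
```

View pics/t1.png

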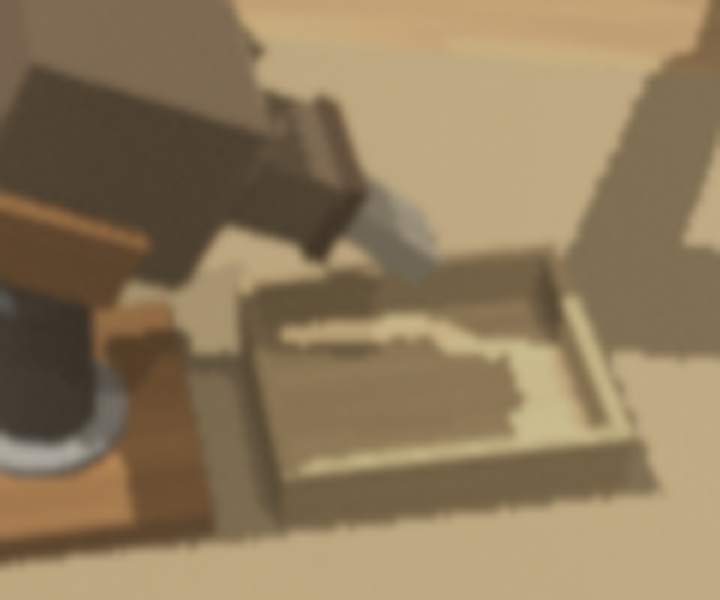

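After one tap the near prop sticks further out, its tip at about (425,270) in the crop. The tray stood in place beforehand. I'll tap again.

```bash
python3 -m jog '[[0,0,0,0,0],[0,0,0,0,0],[0,0,0,0,0],[0,0,0,0,0],[-0.01,0,0,0,0],[-0.026,0,0,0,0],[-0.043,0,0,0,0],[-0.025,0,0,0,0],[0,0,0,0,0],[0,0,0,0,0],[0,0,0,0,0],[0,0,0,0,0]]'; python3 look.py t2
```

```text
time: 9.7
tool_pos: [484.9, -57.5, 229.3]
tcp_rot: [179.9, 0.7, -163.2]
ft_force: [-0.2, -0.2, 1.1]
finger_gap: 0.1
9.75 [484.8689947  -57.46487016 229.27433821]
```

View pics/t2.png

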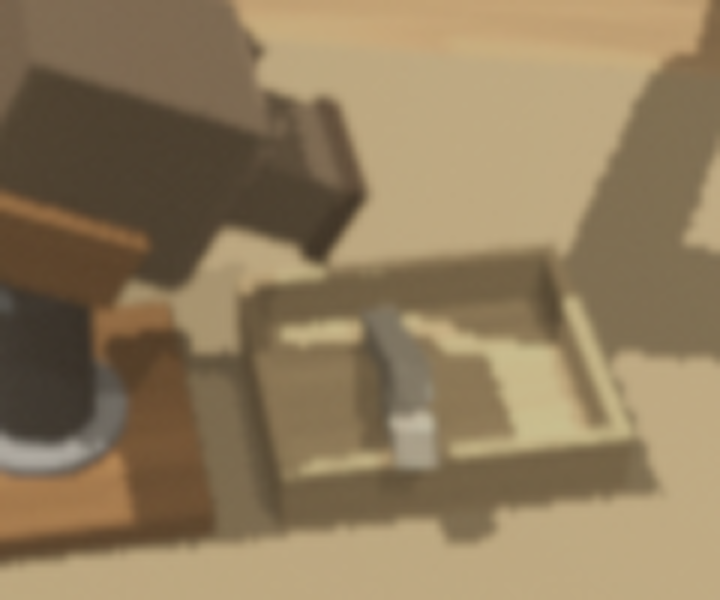

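A prop has dropped; it seems to lean over the tray's near wall at about (412,440), or is still moving. The other may still be in the neck. I'll wait a moment and look closer.

```bash
python3 -m jog '[[0,0,0,0,0],[0,0,0,0,0],[0,0,0,0,0],[0,0,0,0,0],[0,0,0,0,0]]'
python3 - <<'E'
from bench import r
import cv2
s=r.snapshot("scene"); cv2.imwrite("pics/t3.png",cv2.resize(s["pixels"][200:270,260:345,::-1],None,fx=8,fy=8,interpolation=cv2.INTER_CUBIC))
s=r.snapshot("side"); cv2.imwrite("pics/s3.png",cv2.resize(s["pixels"][145:265,200:350,::-1],None,fx=5,fy=5,interpolation=cv2.INTER_CUBIC))
s=r.snapshot("wrist"); cv2.imwrite("pics/w3b.png",s["pixels"][:,:,::-1])
E
```

```text
time: 10.25
tool_pos: [484.9, -57.4, 229.3]
tcp_rot: [179.9, 0.7, -163.2]
ft_force: [0.9, 0.7, -0.1]
finger_gap: 0.3
```

View pics/t3.png

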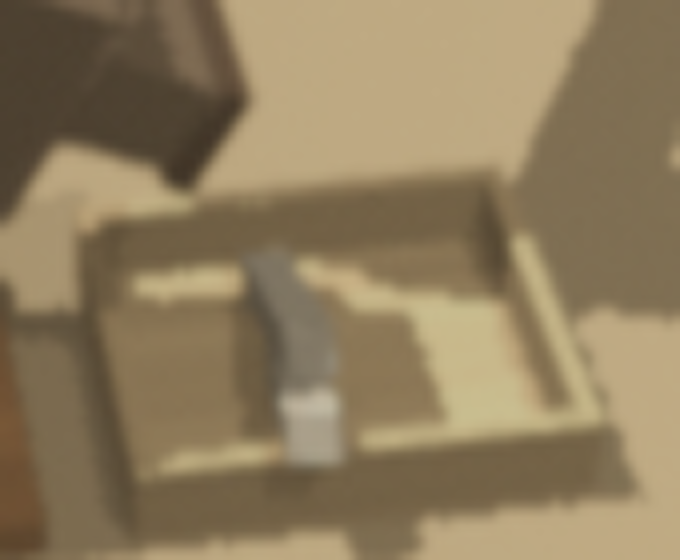

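View pics/s3.png

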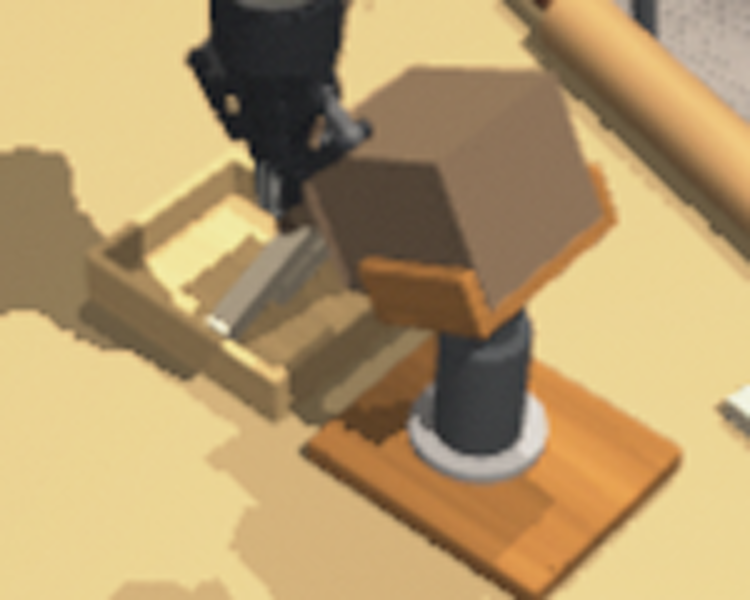

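View pics/w3b.png

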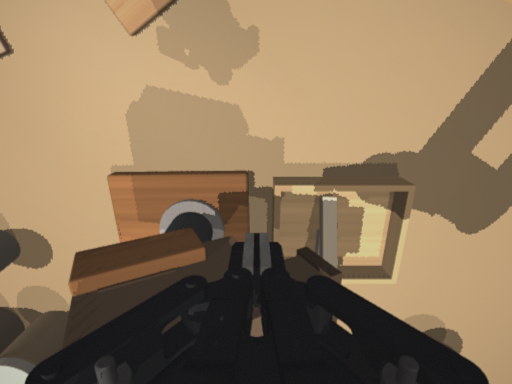

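The neck shows no prop any more, and two grey bars seem to lie crossed in the tray. I'll back the arm off along the robot's side and look from above with the wrist camera.

```bash
python3 -m jog '[[0.02,0,0,0,0],[0.03,0,-0.03,0,0],[0.03,0.03,-0.06,0,0],[0.02,0.07,-0.08,0,0],[0,0.11,-0.08,0,0],[0,0.12,-0.08,0,0],[0,0.12,-0.08,0,0],[0,0.12,-0.08,0,0]]'
python3 - <<'E'
from bench import r
import cv2
s=r.snapshot("wrist"); cv2.imwrite("pics/w4.png",cv2.resize(s["pixels"][:,:,::-1],None,fx=1.5,fy=1.5,interpolation=cv2.INTER_CUBIC))
s=r.snapshot("side"); cv2.imwrite("pics/s4.png",cv2.resize(s["pixels"][145:265,200:350,::-1],None,fx=5,fy=5,interpolation=cv2.INTER_CUBIC))
print(r.sense()["tool_pos"])
E
```

```text
time: 11.2
tool_pos: [449.1, 56.4, 309.1]
tcp_rot: [179.9, 0.7, -163.2]
ft_force: [-0.3, 0.1, 0.2]
finger_gap: -0.0
[449.18310967  55.86065066 309.04476974]
```

View pics/w4.png

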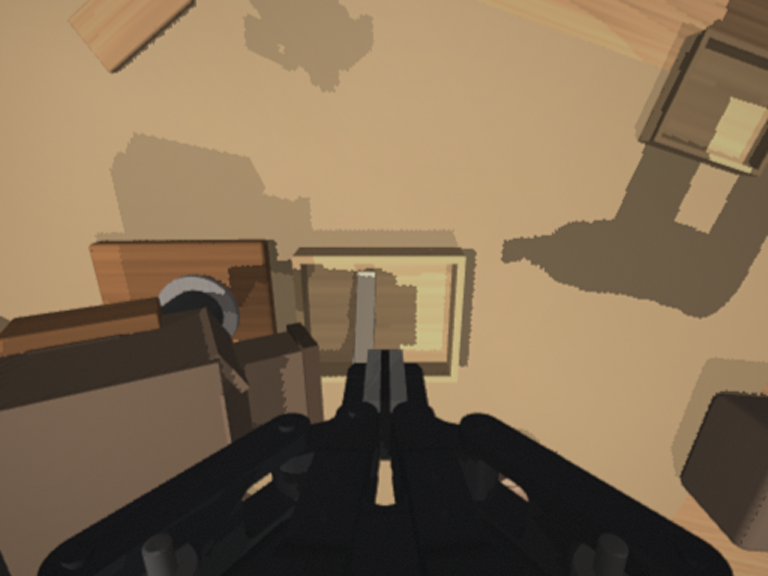

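View pics/s4.png

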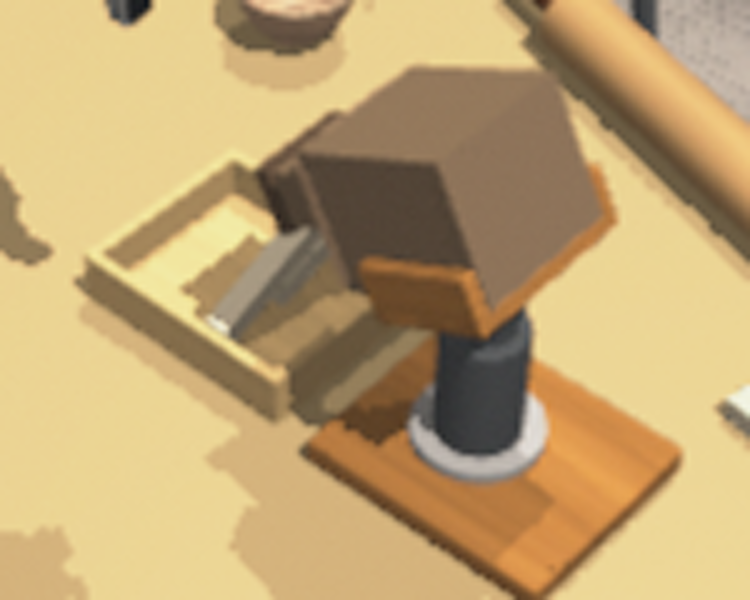

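Wrist view: one bar at (365,315), along the tray's x, with fingers covering its near end. The side view shows two bars side by side. I'll shift to clear the view.

```bash
python3 -m jog '[[0.02,0.03,0,0,0],[0.04,0.06,0,0,0],[0.05,0.09,0.0,0,0],[0.05,0.1,0,0,0],[0.05,0.1,0,0,0],[0.05,0.1,0,0,0]]'
python3 - <<'E'
from bench import r
import cv2
s=r.snapshot("wrist"); cv2.imwrite("pics/w5.png",cv2.resize(s["pixels"][100:260,100:330,::-1],None,fx=3.4,fy=3.4,interpolation=cv2.INTER_CUBIC))
np=__import__("numpy"); np.save("/tmp/w5.npy",np.array([s["K"],s["R"],np.diag(s["t"])]))
s=r.snapshot("scene"); cv2.imwrite("pics/t5.png",cv2.resize(s["pixels"][215:265,260:340,::-1],None,fx=10,fy=10,interpolation=cv2.INTER_NEAREST))
E
```

```text
time: 11.9
tool_pos: [373.1, 136.4, 308.4]
tcp_rot: [180.0, 0.7, -163.3]
ft_force: [-0.6, -0.4, -0.5]
finger_gap: 0.1
```

View pics/w5.png

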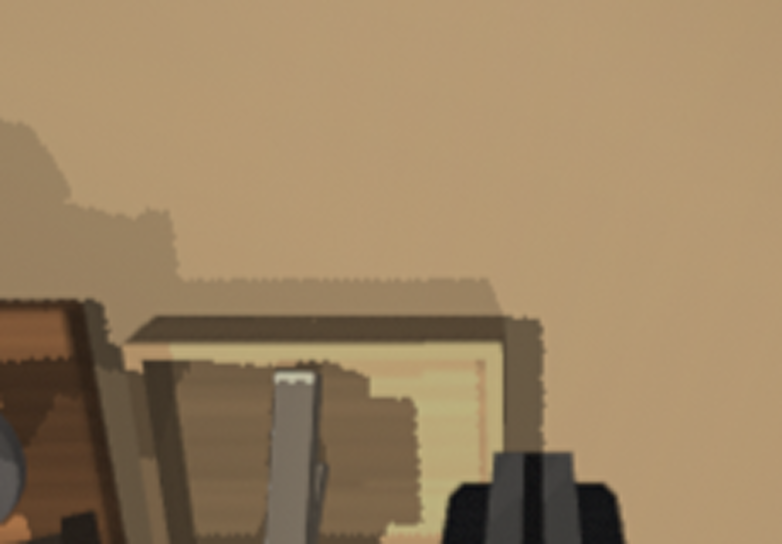

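View pics/t5.png

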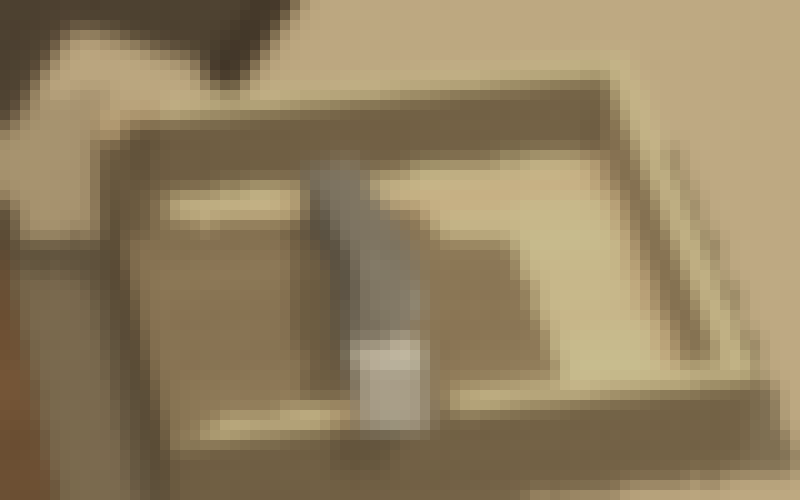

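Run:
```python
from bench import r
import cv2
s=r.snapshot("wrist"); cv2.imwrite("pics/w6.png",cv2.resize(s["pixels"][170:330,80:290,::-1],None,fx=3.6,fy=3.6,interpolation=cv2.INTER_CUBIC))
```

```text
(no output)
```

View pics/w6.png

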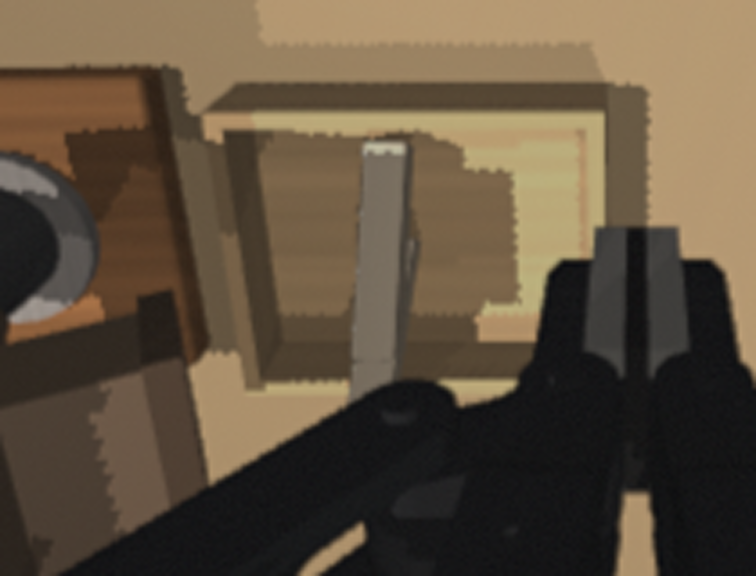

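Bar in the wrist crop: +x end edge at (385,150), an edge near the robot-side wall at (372,360). I'll triangulate both ends with the scene view.

Run:
```python
from bench import r
from h import *
np.set_printoptions(precision=1,suppress=True)
w=r.snapshot("wrist"); s=r.snapshot("scene")
def line(S,uv):
    a=ray(S,uv,0);b=ray(S,uv,100);return a,(b-a)/np.linalg.norm(b-a)
def tri(p,q):
    a,u=line(s,p);b,v=line(w,q)
    t=np.linalg.lstsq(np.stack([u,-v],1),b-a,rcond=None)[0]
    A,B=a+t[0]*u,b+t[1]*v
    return (A+B)/2,np.linalg.norm(A-B)
W6=lambda x,y:((x+.5)/3.6-.5+80,(y+.5)/3.6-.5+170)
T5=lambda x,y:(x/10-.5+260,y/10-.5+215)
a=np.radians(16.8);X=np.array([np.cos(a),np.sin(a)]);Y=np.array([-np.sin(a),np.cos(a)])
def tr(p): d=p[:2]-np.array([550.5,82]); return np.array([d@X,d@Y,p[2]])
for n,p,q in [("+x top edge",T5(385,335),W6(385,155)),("+x face outer edge",T5(385,335),W6(385,143)),("+x face bottom",T5(395,430),W6(385,143)),("-x top",T5(335,160),W6(372,360))]:
    P,e=tri(p,q); print(n,tr(P),e)
for z in (28,38,48,58): print(z,"wrist -x edge",tr(ray(w,W6(372,360),z)),"wrist +x edge",tr(ray(w,W6(385,150),z)),"scene+x",tr(ray(s,T5(385,335),z)),"scene -x",tr(ray(s,T5(335,160),z)))
```

```text
+x top edge [-30.4 -13.7 -19.5] 27.78786991115117
+x face outer edge [-35.  -13.4 -23.8] 29.68650627360802
+x face bottom [-21.2 -16.7 -52.5] 39.75288902959623
-x top [ 10.9 -19.9  90.9] 19.842509740031726
28 wrist -x edge [ 57.4 -30.3  28. ] wrist +x edge [-57.8 -13.5  28. ] scene+x [ 21.5 -13.7  28. ] scene -x [-59.3 -12.6  28. ]
38 wrist -x edge [ 50.4 -27.1  38. ] wrist +x edge [-62.1 -10.7  38. ] scene+x [ 31.1 -16.3  38. ] scene -x [-48.8 -15.2  38. ]
48 wrist -x edge [ 43.4 -23.9  48. ] wrist +x edge [-66.3  -8.   48. ] scene+x [ 40.6 -18.9  48. ] scene -x [-38.2 -17.8  48. ]
58 wrist -x edge [ 36.4 -20.7  58. ] wrist +x edge [-70.6  -5.2  58. ] scene+x [ 50.2 -21.5  58. ] scene -x [-27.7 -20.5  58. ]
```

The wrist image's upward direction is the tray's -x. Matched that way, the upper bar runs from (-58,-13,z28) to (42,-21,z48) in the tray frame: length 102 mm, centre well inside. Now the lower bar. I'll also check the neck is empty.

```bash
python3 -m jog '[[0,0.03,0,0,0],[-0.04,0.06,0,0,0],[-0.08,0.08,0,0,0],[-0.1,0.08,0,0,0],[-0.1,0.08,0,0,0],[-0.1,0.08,0,0,0]]'
python3 - <<'E'
from bench import r
import cv2
s=r.snapshot("wrist"); cv2.imwrite("pics/w7.png",cv2.resize(s["pixels"][:,:,::-1],None,fx=1.5,fy=1.5,interpolation=cv2.INTER_CUBIC))
cv2.imwrite("pics/w7c.png",cv2.resize(s["pixels"][190:350,60:260,::-1],None,fx=3.7,fy=3.7,interpolation=cv2.INTER_CUBIC))
from h import *
np.set_printoptions(precision=1,suppress=True)
w=s; a=np.radians(16.8);X=np.array([np.cos(a),np.sin(a)]);Y=np.array([-np.sin(a),np.cos(a)])
W=lambda x,y,z:[*(np.array([550.5,82])+x*X+y*Y),z]
for p in [(-75,-90,42),(75,-90,42),(75,90,42),(-75,90,42)]: print(p,proj(w,W(*p)))
E
```

```text
time: 12.75
tool_pos: [445.9, 241.5, 308.9]
tcp_rot: [180.0, 0.5, -163.4]
ft_force: [0.3, -0.3, -0.2]
finger_gap: -0.1
(-75, -90, 42) [ 73.2 143.3]
(75, -90, 42) [ 93.3 233.2]
(75, 90, 42) [200.7 232.7]
(-75, 90, 42) [193.5 142.7]
```

View pics/w7.png

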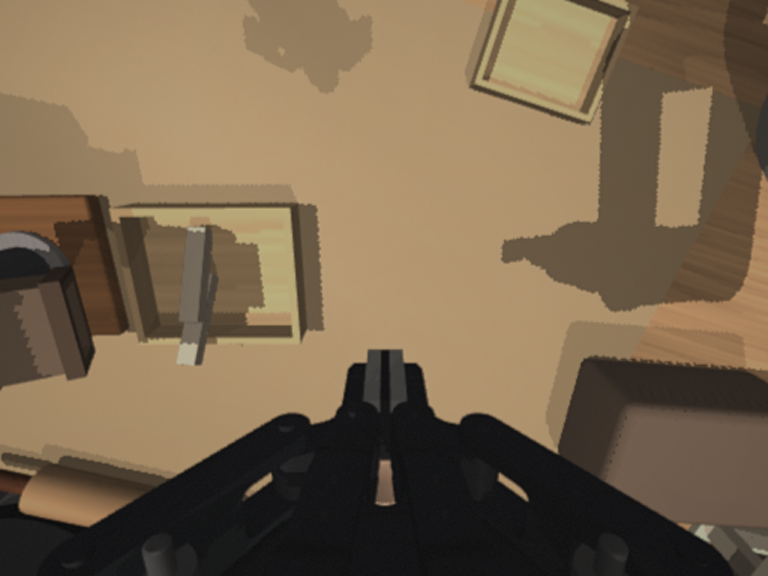

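View pics/w7c.png

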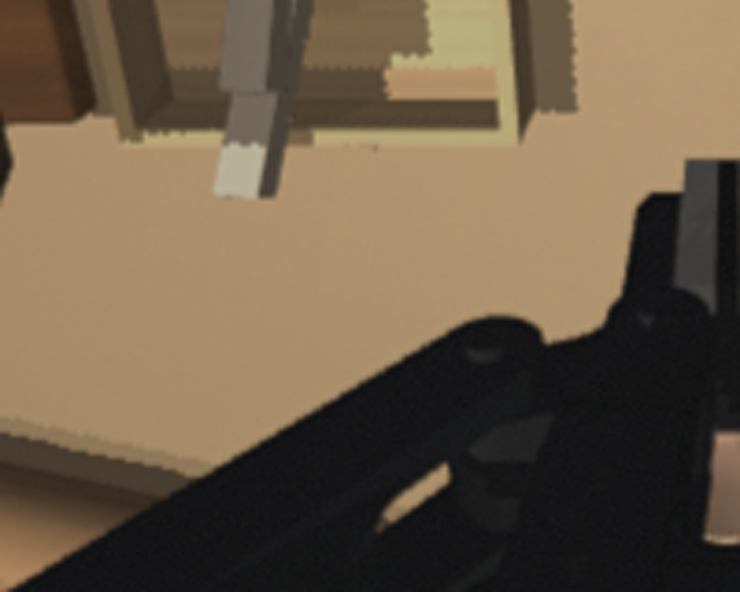

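Run:
```python
from bench import r
from h import *
np.set_printoptions(precision=1,suppress=True)
w=r.snapshot("wrist"); s=r.snapshot("scene")
a=np.radians(16.8);X=np.array([np.cos(a),np.sin(a)]);Y=np.array([-np.sin(a),np.cos(a)])
def tr(p): d=p[:2]-np.array([550.5,82]); return np.array([d@X,d@Y,p[2]])
T5=lambda x,y:(x/10-.5+260,y/10-.5+215)
C=lambda x,y:((x+.5)/3.7-.5+60,(y+.5)/3.7-.5+190)
for z in (28,38,48,58,68,78): print(z,"w +x end",tr(ray(w,C(237,195),z)),"s +x top",tr(ray(s,T5(390,370),z)),"s +x bottom",tr(ray(s,T5(395,430),z)),"w upperbar end",tr(ray(w,C(247,92),z)),"w low -x",tr(ray(w,(215/1.5,262/1.5),z)))
print("rim",tr(ray(w,C(120,140),42)),tr(ray(w,C(520,146),42)))
import cv2
cv2.imwrite("pics/t8.png",cv2.resize(s["pixels"][215:265,260:340,::-1],None,fx=10,fy=10,interpolation=cv2.INTER_NEAREST))
o=cv2.imread("pics/t5.png");n=cv2.imread("pics/t8.png");print("diff",np.abs(o.astype(int)-n)[100:450,100:600].max())
```

```text
28 w +x end [100.6 -49.9  28. ] s +x top [ 36.4 -15.4  28. ] s +x bottom [ 61.2 -19.3  28. ] w upperbar end [ 47.4 -36.6  28. ] w low -x [-22.2   1.8  28. ]
38 w +x end [ 94.9 -44.4  38. ] s +x top [ 45.8 -18.   38. ] s +x bottom [ 70.3 -21.9  38. ] w upperbar end [ 43.  -31.4  38. ] w low -x [-24.9   6.1  38. ]
48 w +x end [ 89.3 -38.9  48. ] s +x top [ 55.2 -20.6  48. ] s +x bottom [ 79.3 -24.4  48. ] w upperbar end [ 38.6 -26.2  48. ] w low -x [-27.6  10.4  48. ]
58 w +x end [ 83.7 -33.3  58. ] s +x top [ 64.6 -23.2  58. ] s +x bottom [ 88.4 -27.   58. ] w upperbar end [ 34.3 -21.   58. ] w low -x [-30.4  14.7  58. ]
68 w +x end [ 78.1 -27.8  68. ] s +x top [ 74.  -25.8  68. ] s +x bottom [ 97.5 -29.5  68. ] w upperbar end [ 29.9 -15.8  68. ] w low -x [-33.1  19.   68. ]
78 w +x end [ 72.4 -22.3  78. ] s +x top [ 83.4 -28.3  78. ] s +x bottom [106.6 -32.1  78. ] w upperbar end [ 25.5 -10.6  78. ] w low -x [-35.8  23.3  78. ]
rim [ 64.4 -90.2  42. ] [68.5 89.5 42. ]
diff 2
```

The lower bar's +x end is at about (77,-27,z69). It leans on the +x wall's rim, its foot on the floor near x=-20. Its centre is therefore about (30,-15,z39), inside the limits, and the two pictures show no motion. Last check: the jar's angle, the tray and the bystanders.

Run:
```python
from bench import r
import cv2
from h import *
s=r.snapshot("scene"); im=s["pixels"][:,:,::-1].copy(); o=cv2.imread("pics/scene0.png")
cv2.imwrite("pics/fin.png",im)
d=np.abs(im.astype(int)-o).max(2)
for n,(x0,x1,y0,y1) in dict(jar=(215,300,165,235),spare=(165,210,285,300),bowl=(365,412,275,315),cup=(115,150,243,283),tile=(140,180,200,225),rib=(200,220,190,210),rib2=(125,170,180,205),lumps=(100,200,130,175)).items():
    print(n,d[y0:y1,x0:x1].max(),(d[y0:y1,x0:x1]>25).sum())
cv2.imwrite("pics/d.png",np.clip(d*4,0,255).astype(np.uint8))
cv2.imwrite("pics/fc.png",cv2.resize(im[160:300,190:370],None,fx=4.4,fy=4.4,interpolation=cv2.INTER_CUBIC))
```

```text
jar 90 1142
spare 3 0
bowl 4 0
cup 3 0
tile 3 0
rib 65 16
rib2 36 2
lumps 30 20
```

View pics/fc.png

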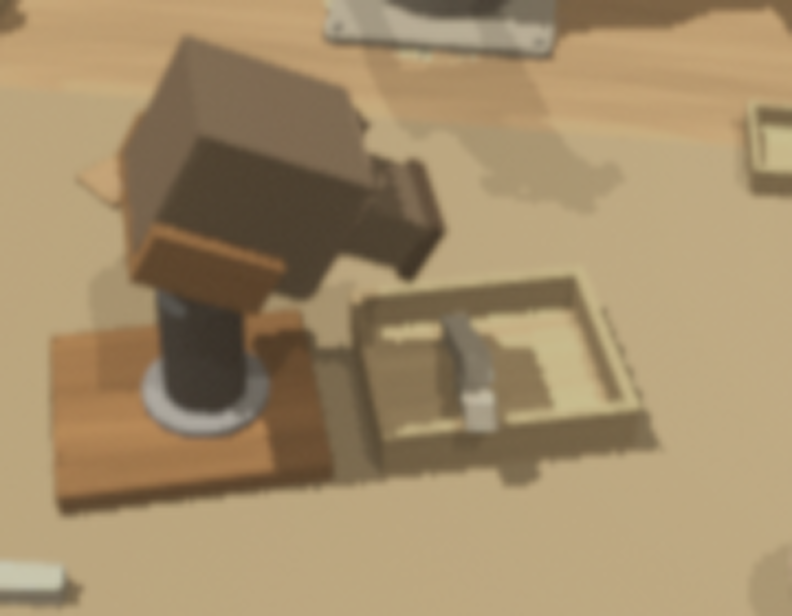

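View pics/d.png

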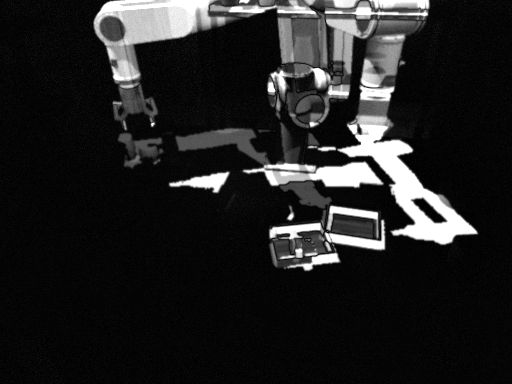

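The difference image is black over the jar body and over every bystander. Only shadows, the arm, the tray and the mouth's props changed. The tray corners are the same as before the taps. Handing in.

Run:
```python
from bench import r
print(r.hand_in()); print(r.sense()["time"])
```

```text
the job is handed in; nothing more can be done
None
the job is handed in; nothing more can be done
```

I set the tray under the jar's mouth, and two taps on the near wall brought both props down into it. I handed the job in at about 13 s of the 61 s allowed. The hand-in gives no verdict.

- **Tray:** I pinched the larger tray by its far wall and slid it to (550, 82), 8 mm from drop and lined up with the stand. Its corners did not move during the taps.
- **Taps:** the two knocks were about 0.17 m/s each, on the jar's near side wall.
- **Props:** the neck looks empty. One prop slants inside the tray, resting on the other, with its centre near z 30 mm. The other does not lie flat: it leans on the +x wall, with its outer end above the rim. Its centre is about (30, -15, 39) mm in the tray frame, inside the stated limits. The pictures taken over the last second showed no motion.
- **Jar and bystanders:** the jar looks straight again. No bystander shows any displacement against the first picture; the changes near the rib and the clay lumps fit the arm's moved shadow. The arm ended clear of everything, with the gripper tip at z 309 mm.
- **Disagreement between views:** the wrist camera put the tray's +x rim 7–10 mm closer in than the scene camera did. I went by the scene view. If the wrist view is right, the leaning prop's centre is at about x 40 mm, still inside the 70 mm limit.

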